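# Clear the bottle and hang the hoop

## Robot

A 7-joint arm with a two-finger parallel gripper is mounted at the origin on the work surface; the furniture and walls round the work are solid. World frame = base frame: x ahead of the robot, y to its left, z up, the work surface at z = 0. Lengths are in m, angles in rad, forces in N, time in s.
With the tool pointing down it reaches from about 0.425 to 0.975 m from the base axis. Payload 16.7 kg.
Tool frame: the origin (TCP) lies on the mounting face of the last link; the fingertips stand 173 mm ahead of it and the grasp point (between the pads) lies 155 mm ahead of it; y points along the fingers, x is the direction in which the jaws open and shut, and the axes are right-handed (so a half turn about y gives the same grasp; the last joint's range is limited). The gripper opens to 85 mm and grips with 20 to 120 N. Pads are 22 mm wide; open, the fingers measure 114 mm over their backs; the gripper's body (76 mm by 85 mm) begins 54 mm behind the grasp point. The pads swing forward as they close: fully open they stand 13 mm farther back than shut.
Start: joints at [-1.321, 0.426, 0.074, 1.606, -0.034, 1.111, -0.067], TCP at [0.262, 0.622, 0.405] pointing down, gripper open.
Joint ranges: [-2.85, 2.85], [-0.5, 2.14], [-1.23, 1.37], [0.21, 2.46], [-1.02, 4.16], [0.16, 2.05], [-2.73, 2.73]. Speed limits (rad/s): [1.89, 1.89, 2.39, 2.39, 3.01, 3.01, 3.01].

## Interface

Orientations are given as a 3x3 rotation matrix whose columns are the frame's x, y, z axes.
In Python, from station import robot, viewer, spotter gives the robot as it stands.
- The arm moves only by the tool step_arm, never from a script. Its argument "moves" is one flat list of numbers, 7 for each row, row after row: the turn, a rotation vector about the world's x, y, z in rad, then the shift along the world's x, y, z in mm, then the opening in per cent of the stroke, from 0 (shut) to 100 (fully open). In form: [wx, wy, wz, tx, ty, tz, hand, wx, wy, wz, tx, ty, tz, hand, ...]. A call has 1 to 20 rows; each row shifts and turns the commanded pose from where the row before left it; what a row does not reach is not made up. A row lasts 1/8 s, in which the tool goes at most 62.5 mm and 10.7 degrees, less where a joint would pass 70% of its speed; a pose out of reach is approached as far as the arm can. A call is refused whole if a number of a shift passes 62.5 or a number of a turn 0.188, either way. A call with a gripper value outside its range is refused whole. The fingers move at their own pace and stop on an object; "grip_force" is the grip in N (left out, the last holds). Time passes only in rows, so rows that do not move let the fingers close. It gives the time, the measured TCP pose, the force and the opening at its end, in the units of the state.
- robot.read_state(): the state, without advancing time (a new reading comes with each control period).
- viewer.read_camera(name): name is "side" or "top"; returns a dict with "img" (480x640x3 uint8, red, green, blue), "intrinsics" (3x3 intrinsics, pixels), "k1" (the pictures are not rectified: a ray, as slopes to the right and down, at radius r is drawn at 1 + k1 r^2 times it, then the intrinsics apply), "eye" and "orientation" of the camera in the world. Camera axes: x right, y down, z forward; pixel columns grow to the right and rows downward; lengths in m; the calibration is good to about 2 mm. A picture is of the moment at which its call begins. There is no depth.
- robot.sign_off(): hands the job in, once; it reports no verdict.
Trained networks look in the newest picture that a camera, given by its name, has taken for a name from the list of things; names that differ only in an ending like _2 or _b are one class to them, and where a whole thing is asked for, a point or a joint stands for the part that bears it (a point fixed in the world has none). Each returns a list of dicts, best first, with "conf" (0 to 1); they miss things now and then, are a little off and sometimes report something else, mostly with a low value. They report only what shows in the picture. A call takes as long as a camera call. They do not tell look-alikes from the thing itself.
- spotter.search_frame(camera, thing): "box" ([left, top, right, bottom] in pixels, round what is visible of it).
- spotter.trace(camera, thing): "mask" (480x640 bool, what is visible of it) and "box" ([left, top, right, bottom] in pixels, round what is visible of it).
The state is a dict: "t": time; "qpos": joint angles; "joint_velocities": joint speeds; "joint_efforts": joint torques, N m; "position": TCP position; "tcp_rot": TCP orientation; "ft_force": force on the tool from outside, world axes, zero at the start; "torque": the same for the moment, N m; "opening": finger opening in m.
Only numpy, scipy, OpenCV 4.12 (cv2) and the standard library are available. Lean on these libraries where they do the work, as an engineer would, in place of code of your own. Each camera call takes 0.05 s, during which the arm holds its last target.

## Task

A small dropper bottle stands beside the spring hook, where the embroidery hoop is going to hang. Stand the bottle upright in the shallow wooden tray, then take the hoop from its wooden rest and hang it on the hook. Before letting go, tug the hoop down gently to make sure that the hook holds it; do not knock the bottle over and leave the roll of tape where it lies.

Things in the scene. Friction and masses are not known exactly. Their poses are not given: they have to be found in the camera images.
- hook_seat (a point): Seat of the spring hook: lowest point of the hook's upper side, 200 mm above the bench. x points level from the seat to the post, y sideways, z up. Wire 8 mm thick. The seat is a V open to the top that rises 9 mm within 12 mm either way along x; the free end lies 22 mm to -x, its tip 37 mm above the seat; behind, the wire rises 29 mm within 30 mm and runs level to the post.
- hook_stand: Fixed steel stand of the hook; origin on the bench straight below the seat, x to the post, z up. Post 14 mm thick, 85 mm to +x, its top 240 mm above the bench; foot 100x110x12 mm, from 28 to 128 mm to +x. The hook gives like a spring: about 1.4 N for each mm the seat is pulled down.
- hoop_mid (a point): Centre of the opening of a round wooden embroidery hoop: flat ring, 187 mm outside, about 175 mm inside, rim 6 mm wide and 10 mm thick, about 100 g, a small screw on the rim. z is the ring's axis (level, as it stands upright at the start, centre about 115 mm above the bench). Hung on the hook its centre is about 86 mm below the seat and its lowest point about 20 mm above the bench.
- hoop_rest: Fixed wooden rest that the hoop stands in, hoop plane along its y; origin at the centre of its underside, z up. Foot 90x150x12 mm; two cheeks 130 mm long, 56 mm high, 16 mm apart, one on each side of the ring; two dowels carry the ring, which lifts straight out.
- bottle_mid (a point): Middle, 58 mm above its underside, of an upright dropper bottle, z up: body 37 mm in diameter up to 75 mm high, with a narrow dropper cap, 116 mm high in all, about 80 g. It stands about 78 mm to one side (+y or -y) of the hook seat, in the way of the hoop's lower rim.
- tray: Shallow open wooden tray, fixed, 130x130x22 mm outside, walls and floor 6 mm thick; origin at the centre of its underside, x and y along its sides, z up.
- tape_mid (a point): Middle of a roll of tape lying flat, 66 mm in diameter, 19 mm high, on the other side of the hook from the bottle. It stays there; the hoop hangs clear above it.
Things that resemble listed ones, but are neither listed nor needed, are in the scene too. What is shaped like the hook_stand but orange is not meant.

How it is judged:
By the outcome, as a careful person would: the job done as asked, in the order asked, and still so for the second after the job is handed in, with the robot touching nothing.
It also fails if it takes over 70 s, if anything falls off the work surface, if the arm or the gripper's body presses on something with over 40 N, if the wrist force passes 120 N, or if a joint passes its speed limit or range.

## Working session

There is one attempt and no reset: what is moved stays moved. The work goes in short steps, Python scripts to look and compute and a tool call to move; the robot and the scene stay as the last step left them, time stands still between calls to the robot, and variables do not carry over. Pictures are saved under pics/ and viewed, and the job is handed in when it is done.

Besides the shell and the picture viewer there is one more tool, called after ">>>" by a JSON object that holds its "method" and its "body". step_arm: Moves the arm, as the interface text tells. Its arguments: {"type":"object","properties":{"moves":{"type":"array"},"grip_force":{"type":"number"}},"required":["moves"]}

```bash
ls; mkdir -p pics
python3 - <<'E'
from station import robot, viewer, spotter
import cv2, numpy as np
s=robot.read_state()
for k in s: print(k, np.round(s[k],4).tolist())
for c in ["side","top"]:
    r=viewer.read_camera(c)
    cv2.imwrite(f"pics/{c}0.png", r["img"][:,:,::-1])
    print(c, r["intrinsics"], r["k1"], r["eye"], r["orientation"])
    for th in ["hook_stand","hoop_mid","hoop_rest","bottle_mid","tray","tape_mid"]:
        for d in spotter.search_frame(c,th): print(c,th,round(d["conf"],2),np.round(d["box"]).tolist())
E
```

```text
pics
t 0.0
qpos [-1.3215, 0.4267, 0.0738, 1.6066, -0.0341, 1.1108, -0.0671]
joint_velocities [0.0014, -0.0017, 0.0015, -0.0009, 0.0007, 0.0007, -0.0002]
joint_efforts [0.0013, -94.9844, 3.7614, -46.3548, 0.0191, 0.0101, -0.0]
position [0.262, 0.6219, 0.404]
tcp_rot [[0.3883, -0.0004, -0.9215], [0.9215, -0.0012, 0.3883], [-0.0013, -1.0, -0.0001]]
ft_force [-0.5449, -0.5209, 0.5344]
torque [-0.0676, 0.0123, 0.0104]
opening 0.0856
side [[541.96366941   0.         320.0591765 ]
 [  0.         541.96366941 247.489615  ]
 [  0.           0.           1.        ]] 0.03713312490624572 [ 0.4958447  -1.02310028  0.60106858] [[ 0.9984171   0.01743826 -0.05347154]
 [ 0.05596759 -0.40204904  0.91390601]
 [-0.00556125 -0.91545206 -0.40238862]]
side hook_stand 0.66 [216.0, 232.0, 309.0, 362.0]
side hook_stand 0.63 [373.0, 213.0, 447.0, 334.0]
side hoop_mid 0.71 [357.0, 183.0, 373.0, 253.0]
side bottle_mid 0.64 [363.0, 259.0, 384.0, 307.0]
side tray 0.8 [339.0, 379.0, 428.0, 448.0]
side tray 0.55 [374.0, 328.0, 410.0, 352.0]
side tape_mid 0.96 [374.0, 330.0, 408.0, 353.0]
top [[557.84062828   0.         323.80295416]
 [  0.         557.84062828 240.04419717]
 [  0.           0.           1.        ]] 0.0457272279617465 [ 0.27357804 -0.03177466  1.2419888 ] [[-0.01482931 -0.98681162  0.16119216]
 [-0.99964613  0.01819231  0.01940744]
 [-0.02208395 -0.16084732 -0.9867322 ]]
top hook_stand 0.87 [357.0, 269.0, 408.0, 339.0]
top hook_stand 0.73 [304.0, 126.0, 358.0, 193.0]
top hoop_mid 0.65 [140.0, 191.0, 233.0, 225.0]
top hoop_rest 0.56 [166.0, 199.0, 236.0, 243.0]
top bottle_mid 0.9 [296.0, 192.0, 314.0, 217.0]
top tray 0.74 [434.0, 174.0, 500.0, 237.0]
top tape_mid 0.73 [356.0, 178.0, 386.0, 206.0]
```

View images.

View pics/side0.png

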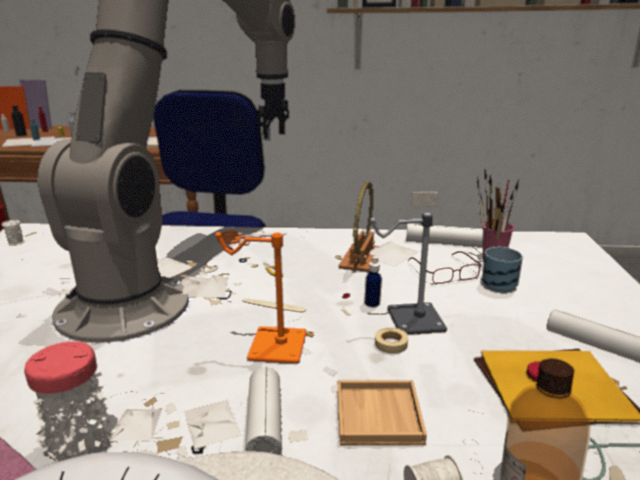

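View pics/top0.png

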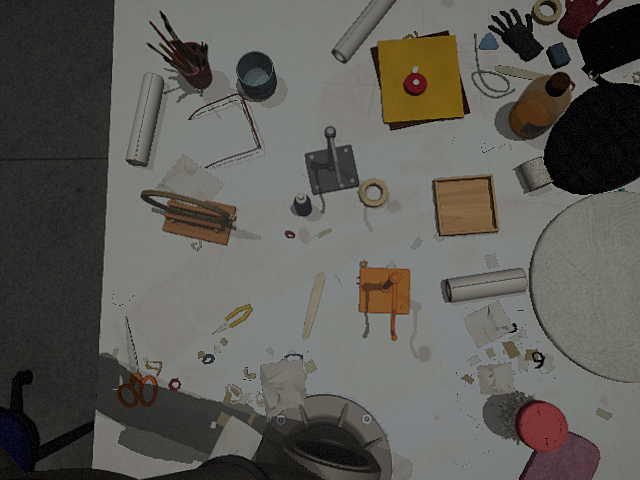

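```bash
cat > h.py <<'E'
import numpy as np, cv2
from station import robot, viewer, spotter
def cam(n): 
    r=viewer.read_camera(n); return r
def ray(r,uv):
    K=r["intrinsics"]; p=(np.array(uv,float)-[K[0,2],K[1,2]])/K[0,0]
    k=r["k1"]; q=p.copy()
    for _ in range(20): q=p/(1+k*(q@q))
    d=np.array(r["orientation"])@np.array([q[0],q[1],1.]); return np.array(r["eye"]),d/np.linalg.norm(d)
def atz(r,uv,z):
    e,d=ray(r,uv); return e+d*(z-e[2])/d[2]
def tri(ra,ua,rb,ub):
    e1,d1=ray(ra,ua); e2,d2=ray(rb,ub)
    A=np.stack([d1,-d2],1); t=np.linalg.lstsq(A,e2-e1,rcond=None)[0]
    p,q=e1+t[0]*d1,e2+t[1]*d2
    return (p+q)/2, np.linalg.norm(p-q)
def proj(r,P):
    P=np.atleast_2d(P); c=(P-np.array(r["eye"]))@np.array(r["orientation"])
    q=c[:,:2]/c[:,2:]; r2=(q**2).sum(1,keepdims=True)
    K=r["intrinsics"]; return q*(1+r["k1"]*r2)*K[0,0]+[K[0,2],K[1,2]]
def crop(r,box,s,name,pts=None):
    l,t,R,b=box; im=r["img"][t:b,l:R,::-1].copy()
    im=cv2.resize(im,None,fx=s,fy=s,interpolation=cv2.INTER_CUBIC)
    im=np.clip(im.astype(float)*1.3,0,255).astype(np.uint8)
    if pts is not None:
        for p in pts: cv2.circle(im,(int((p[0]+.5-l)*s),int((p[1]+.5-t)*s)),2,(0,0,255),-1)
    cv2.imwrite(name,im)
E
python3 - <<'E'
from h import *
T=cam("top");S=cam("side")
crop(T,(130,120,290,240),5,"pics/t_rest.png")
crop(T,(280,115,400,225),5,"pics/t_hook.png")
crop(S,(330,170,460,370),3,"pics/s_hook.png")
crop(S,(330,170,460,270),6,"pics/s_hook2.png")
E
```

```text
(no output)
```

View pics/t_rest.png

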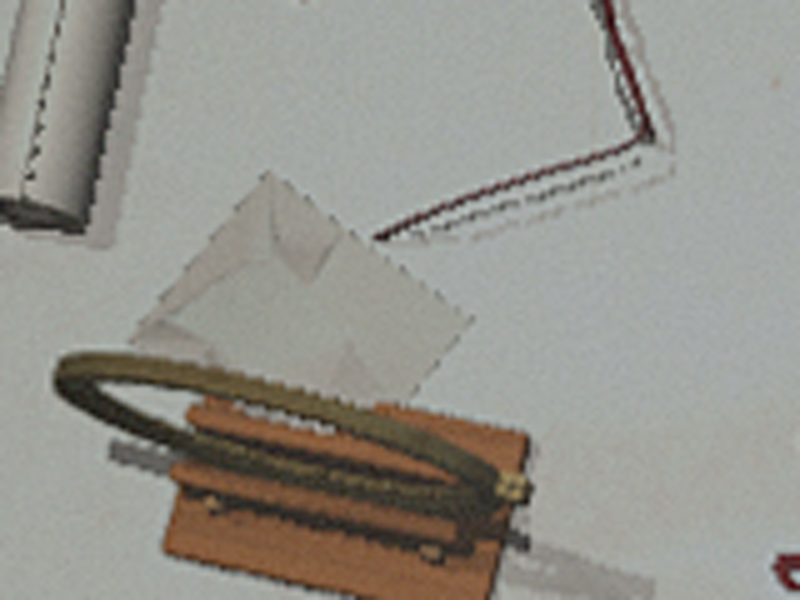

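View pics/t_hook.png

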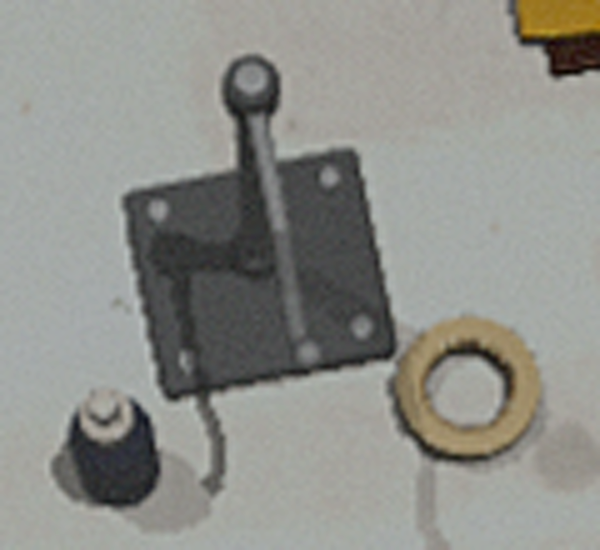

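View pics/s_hook.png

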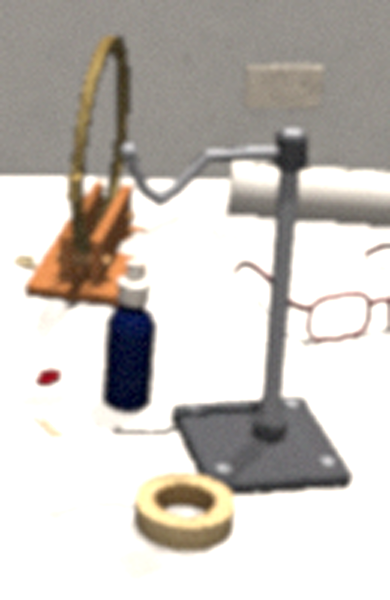

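View pics/s_hook2.png

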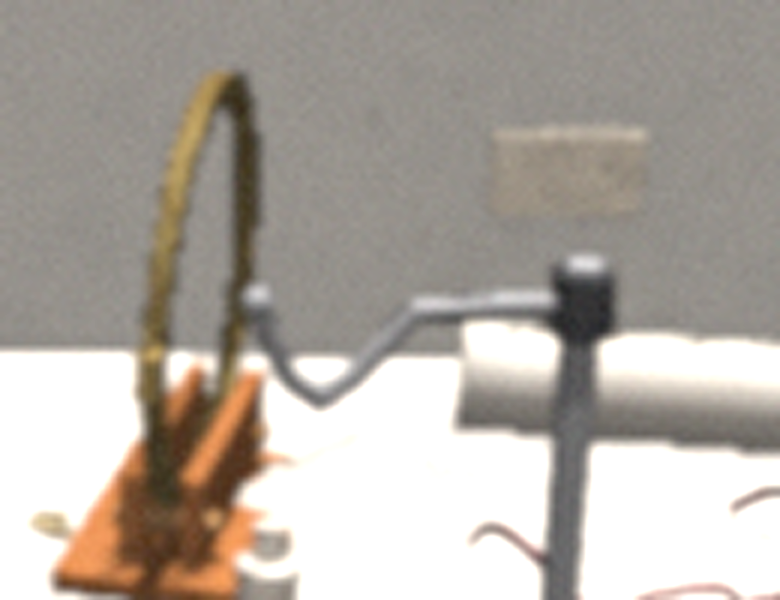

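```bash
cat > m.py <<'E'
from h import *
from scipy.optimize import least_squares
def src(c,s,o): return [(c[0]+.5)/s-.5+o[0],(c[1]+.5)/s-.5+o[1]]
E
python3 - <<'E'
from m import *
T=cam("top");S=cam("side")
# hook foot
P=np.array([atz(T,src(c,5,(280,115)),.012) for c in [(125,195),(355,150),(395,355),(168,398)]])
print("foot",P[:,:2].round(4).tolist(), P.mean(0)[:2], [np.linalg.norm(P[i]-P[(i+1)%4]).round(4) for i in range(4)])
xd=(P[0]-P[3]+P[1]-P[2]);xd/=np.linalg.norm(xd); yd=(P[0]-P[1]+P[3]-P[2]);yd/=np.linalg.norm(yd)
print("xd",xd,"yd",yd)
a=np.arctan2(xd[1],xd[0]); b=np.arctan2(yd[1],yd[0])-np.pi/2; print(a,b)
th=(a+b)/2; X=np.array([np.cos(th),np.sin(th),0]);Y=np.array([-X[1],X[0],0])
o=P.mean(0)-.078*X; seat=np.array([o[0],o[1],.2]); print("seat",seat, "post", o+.085*X)
print("side seat px",proj(S,[seat, seat-.022*X+[0,0,.037], seat+.085*X+[0,0,.04]]), "top",proj(T,[seat, seat-.022*X+[0,0,.037], seat+.085*X+[0,0,.04]]))
# seat from side-cam assuming z=.2
print("seat via top tip/side tip", tri(T,src((310,352),5,(280,115)),S,src((257,297),6,(330,170))))
e,d=ray(S,src((320,392),6,(330,170))); print("side at z.2", atz(S,src((320,392),6,(330,170)),.2))
# rest crop
crop(T,(150,190,250,250),8,"pics/t_rest2.png")
crop(S,(330,170,400,280),5,"pics/s_rest2.png")
for n,r in(("top",T),("side",S)):
    for th_ in ["hoop_mid","hoop_rest","bottle_mid","tray","tape_mid"]:
        for dd in spotter.trace(n,th_):
            m=dd["mask"]; print(n,th_,dd["conf"],m.sum(),dd["box"])
            np.save(f"m_{n}_{th_}.npy",m); break
print("bottle tri (cap top)",tri(T,src((105,405),5,(280,115)),S,src((135,250),3,(330,170))))
E
```

```text
foot [[0.676, 0.0334], [0.6951, -0.0723], [0.598, -0.0883], [0.5802, 0.0149]] [ 0.63731761 -0.0280715 ] [np.float64(0.1075), np.float64(0.0983), np.float64(0.1047), np.float64(0.0976)]
xd [0.98432932 0.17634    0.        ] yd [-0.17415641  0.984718    0.        ]
0.17726693155653891 0.1750490166056633
seat [ 0.56052472 -0.04174087  0.2       ] post [ 0.64420928 -0.02684476  0.012     ]
side seat px [[382.63868872 233.9860877 ]
 [372.15432561 216.67378791]
 [426.72155158 212.56570279]] top [[338.72486903 179.90565687]
 [341.11408369 185.8660254 ]
 [330.04032149 131.0635569 ]]
seat via top tip/side tip (array([ 0.54051303, -0.04664354,  0.23277827]), np.float64(0.0021393571065420162))
side at z.2 [ 0.56082701 -0.04648105  0.2       ]
top hoop_mid 0.63 1055 [140.9, 188.0, 236.6, 225.1]
top hoop_rest 0.77 1893 [164.6, 198.5, 237.4, 241.9]
top bottle_mid 0.78 379 [296.4, 190.2, 314.1, 213.9]
top tray 0.94 3604 [433.2, 171.1, 499.7, 240.1]
top tape_mid 0.91 527 [355.4, 178.5, 386.1, 204.8]
side hoop_mid 0.62 679 [355.3, 181.3, 372.9, 252.1]
side hoop_rest 0.78 928 [337.3, 230.0, 372.5, 273.7]
side bottle_mid 0.59 704 [363.3, 258.2, 382.9, 307.9]
side tray 0.61 5532 [339.2, 376.5, 426.9, 447.3]
side tape_mid 0.58 750 [375.4, 327.6, 408.1, 353.0]
bottle tri (cap top) (array([0.5502245 , 0.03665938, 0.12373818]), np.float64(0.0006989304094005141))
```

View pics/t_rest2.png

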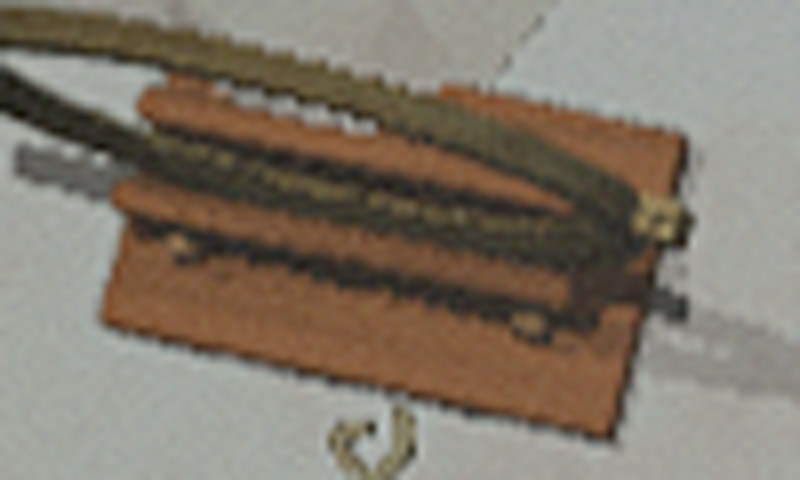

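View pics/s_rest2.png

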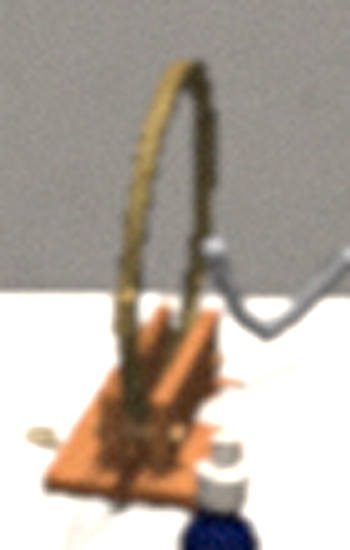

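Run:
```python
from m import *
T=cam("top");S=cam("side")
# tray: footprint fit via mask hull rect
for n,r in(("top",T),("side",S)):
    m=np.load(f"m_{n}_tray.npy").astype(np.uint8)
    c=max(cv2.findContours(m,0,2)[0],key=cv2.contourArea)[:,0]
    if n=="top":
        W=np.array([atz(r,p,.022)[:2] for p in c]); rect=cv2.minAreaRect((W*1000).astype(np.float32)); print(rect)
# ring fit: from masks contour of the ring
def ring(c,yaw,R,dx):
    t=np.linspace(0,2*np.pi,200); d=np.array([-np.sin(yaw),np.cos(yaw),0]); n=np.array([np.cos(yaw),np.sin(yaw),0])
    return c+R*(np.cos(t)[:,None]*d+np.sin(t)[:,None]*[0,0,1])+dx*n
def render(r,c,yaw,k=4):
    im=np.zeros((480*k,640*k),np.uint8)
    for dx in np.linspace(-.005,.005,5):
        for R in(.0885,.0905,.0925):
            p=proj(r,ring(c,yaw,R,dx))
            cv2.polylines(im,[np.round((p+.5)*k).astype(np.int32)],True,255,thickness=5)
    return cv2.resize(im,(640,480),interpolation=cv2.INTER_AREA)/255.
ms={n:np.load(f"m_{n}_hoop_mid.npy").astype(float) for n in("top","side")}
from scipy.optimize import minimize
def cost(q):
    c=np.array(q[:3]);tot=0
    for n,r in(("top",T),("side",S)):
        R=render(r,c,q[3]); m=ms[n]
        tot+=1-np.minimum(R,m).sum()/np.maximum(R,m).sum()
    return tot
# rest initial
best=None
g=atz(T,(188,208),.115)
print("g",g)
for yaw in(-.2,0,.2,.4):
    q=minimize(cost,[g[0],g[1],.115,yaw],method="Nelder-Mead",options=dict(initial_simplex=np.array([[g[0],g[1],.115,yaw]]*5)+np.vstack([np.zeros(4),np.diag([.01,.01,.01,.1])])))
    print(q.x.round(4),q.fun)
    if best is None or q.fun<best.fun: best=q
x=best.x
for n,r,b,s in(("top",T,(130,170,250,250),6),("side",S,(330,170,400,280),5)):
    crop(r,b,s,f"pics/{n}_ringfit.png",np.vstack([proj(r,ring(x[:3],x[3],.0905,0))[::4]]))
```

```text
((546.0647583007812, -322.1219177246094), (136.26463317871094, 136.20269775390625), 3.896981954574585)
g [0.53014306 0.27083172 0.115     ]
[ 0.5315  0.272   0.1174 -0.2351] 0.5240078388155602
[ 0.5427  0.2714  0.1149 -0.0118] 1.4823639220128024
[0.5301 0.2784 0.112  0.148 ] 1.477579496128216
[0.5291 0.2867 0.1109 0.1441] 1.475247301490435
```

View pics/top_ringfit.png

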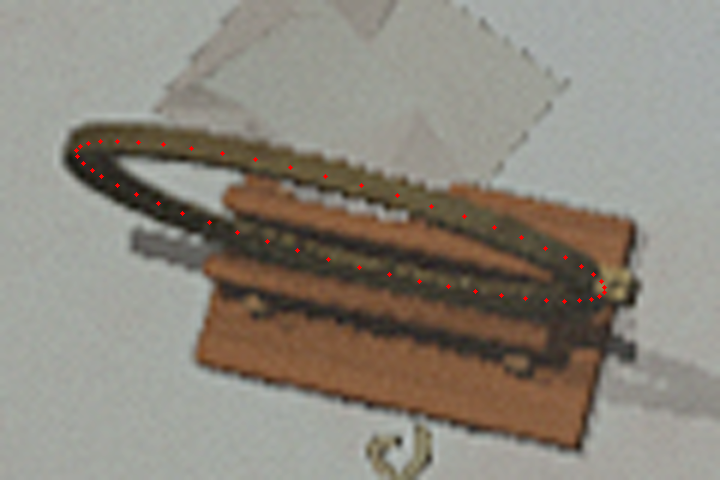

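View pics/side_ringfit.png

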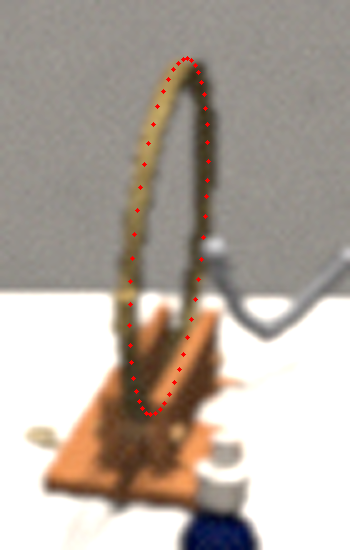

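Run:
```python
from m import *
T=cam("top");S=cam("side")
o=(150,190)
C=[(685,135),(103,322),(612,437)]
P=np.array([atz(T,src(c,8,o),.012) for c in C]); print("rest corners",P.round(4)); print("centre",(P[0]+P[1])/2, np.linalg.norm(P[0]-P[2]),np.linalg.norm(P[1]-P[2]))
d=P[1]-P[2]; print("rest y dir ang", np.arctan2(-d[0],d[1]))
```

```text
rest corners [[0.5552 0.1917 0.012 ]
 [0.5045 0.3547 0.012 ]
 [0.4691 0.2113 0.012 ]]
centre [0.52984998 0.27322765 0.012     ] 0.08825377921445691 0.14775233045422026
rest y dir ang -0.2415244634767508
```

>>> {"method": "step_arm", "body": {"moves": [0,0,0,0,0,40,100,0,0,-0.083,22,-45,0,100,0,0,-0.083,22,-45,0,100,0,0,-0.083,22,-45,0,100,0,0,-0.083,22,-45,0,100,0,0,-0.083,22,-45,0,100,0,0,-0.083,22,-45,0,100,0,0,-0.083,22,-45,0,100,0,0,-0.083,22,-45,0,100,0,0,-0.083,22,-45,0,100,0,0,-0.083,22,-45,0,100,0,0,-0.083,22,-45,0,100,0,0,-0.083,22,-45,0,100,0,0,0,23,-45,0,100,0,0,0,0,0,0,100], "grip_force": 50}}

```text
t: 3.48
position: [0.55, 0.0333, 0.4449]
tcp_rot: [[0.985, 0.001, -0.17], [0.17, -0.001, 0.985], [0.001, -1.0, -0.001]]
ft_force: [-0.0, 0.7, -0.8]
opening: 0.0853
```

```bash
cat > st.py <<'E'
from h import *
s=robot.read_state(); R=np.array(s["tcp_rot"])
print(round(float(s["t"]),2),"pos",np.round(np.array(s["position"])*1000,1),"xang",np.arctan2(R[1,0],R[0,0]).round(4),"y",R[:,1].round(4),"F",np.round(s["ft_force"],2),"M",np.round(s["torque"],2),"op",round(float(s["opening"])*1000,1)); print(np.round(s["qpos"],2))
E
python3 st.py
python3 - <<'E'
from h import *
T=cam("top");S=cam("side")
cv2.imwrite("pics/top1.png",T["img"][...,::-1]);cv2.imwrite("pics/side1.png",S["img"][...,::-1])
E
```

```text
3.48 pos [550.   33.3 444.9] xang 0.1705 y [ 8.0e-04 -1.2e-03 -1.0e+00] F [-0.01  0.68 -0.81] M [ 0.04 -0.02 -0.07] op 85.3
[-0.67  0.2   0.58  1.87 -0.12  1.11  0.12]
```

View pics/side1.png

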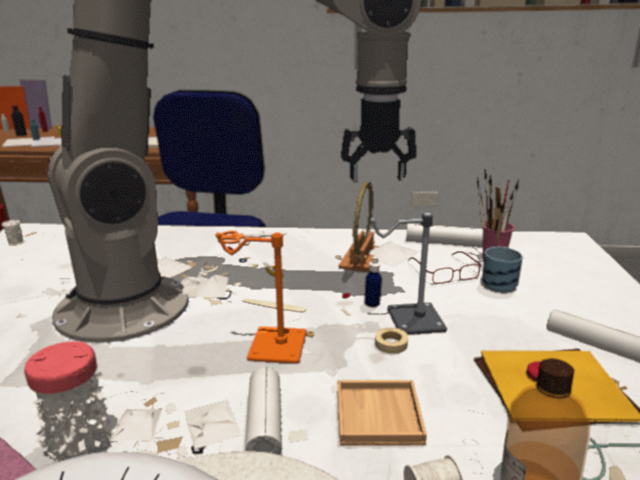

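View pics/top1.png

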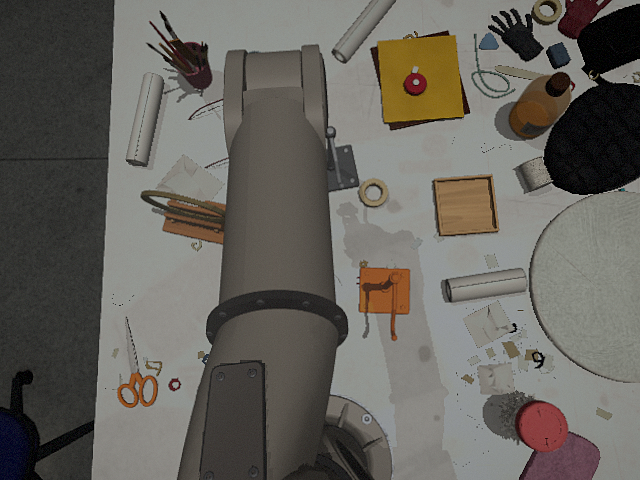

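Run:
```python
from m import *
T=cam("top");S=cam("side")
print("top cap at .116",atz(T,src((105,403),5,(280,115)),.116))
print("side cap at .116",atz(S,src((135,253),3,(330,170)),.116))
def b(c):
    t=np.linspace(0,6.28,40);o=[]
    for R,z in((.0185,0),(.0185,.075),(.006,.116)):
        o.append(np.c_[c[0]+R*np.cos(t),c[1]+R*np.sin(t),0*t+z])
    return np.vstack(o)
c=(.5505,.0355)
crop(S,(340,240,410,320),7,"pics/s_b.png",proj(S,b(c)))
c0=(.5505,.0355)
im=cv2.imread("pics/top0.png")
T["img"]=im[...,::-1]; crop(T,(285,180,345,225),12,"pics/t_b.png",proj(T,b(c)))
```

```text
top cap at .116 [0.55262815 0.03709964 0.116     ]
side cap at .116 [0.55127047 0.04878944 0.116     ]
```

View pics/s_b.png

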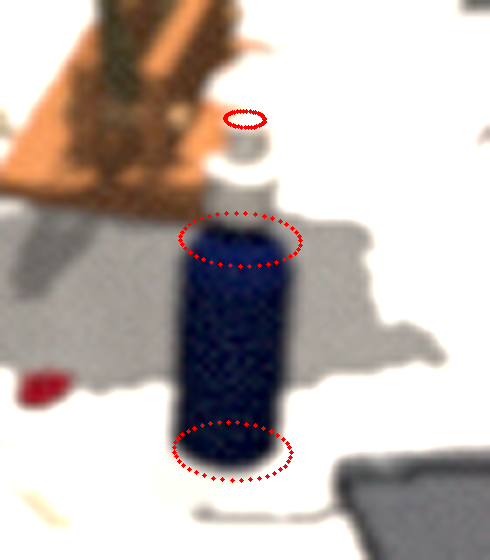

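View pics/t_b.png

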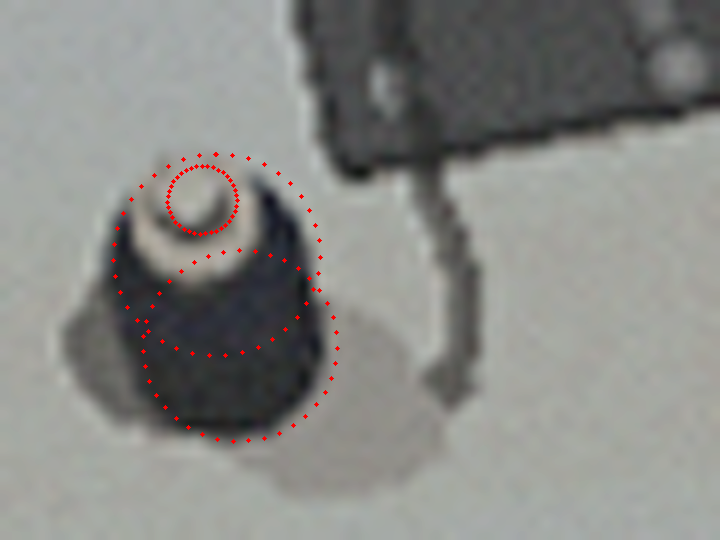

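>>> {"method": "step_arm", "body": {"moves": [0,0,0,0,4,-40,100,0,0,0,0,0,-40,100,0,0,0,0,0,-40,100,0,0,0,0,0,-30,100,0,0,0,0,0,-30,100,0,0,0,0,0,-20,100,0,0,0,0,0,-20,100,0,0,0,0,0,0,100,0,0,0,0,0,0,100]}}

```text
t: 4.8
position: [0.5493, 0.0415, 0.2254]
tcp_rot: [[0.984, 0.0, -0.176], [0.176, 0.0, 0.984], [0.001, -1.0, 0.0]]
ft_force: [0.9, -0.2, 0.1]
opening: 0.0854
```

```bash
python3 st.py
python3 - <<'E'
from h import *
S=cam("side")
crop(S,(320,100,480,340),3,"pics/s2.png")
E
```

```text
4.8 pos [549.3  41.5 225.4] xang 0.1768 y [ 5.e-04  3.e-04 -1.e+00] F [ 0.87 -0.23  0.13] M [-0.    0.01  0.01] op 85.4
[-0.55  0.5   0.45  2.05 -0.34  0.67  0.3 ]
```

View pics/s2.png

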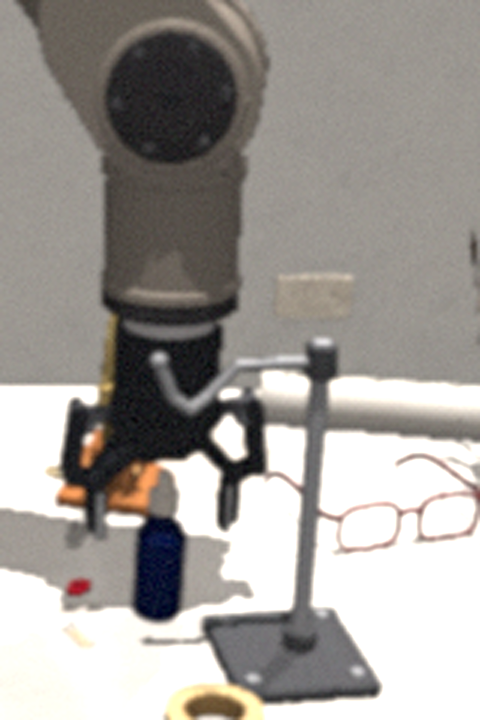

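>>> {"method": "step_arm", "body": {"moves": [0,0,0,0.5,-4,-4,100,0,0,0,0,0,0,100,0,0,0,0,0,0,60,0,0,0,0,0,0,30,0,0,0,0,0,0,20,0,0,0,0,0,0,20,0,0,0,0,0,0,20,0,0,0,0,0,0,20,0,0,0,0,0,0,20], "grip_force": 40}}

```text
t: 5.98
position: [0.5496, 0.037, 0.2209]
tcp_rot: [[0.985, -0.0, -0.175], [0.175, 0.0, 0.985], [-0.0, -1.0, 0.0]]
ft_force: [-1.9, 0.0, 6.0]
opening: 0.0352
```

```bash
python3 st.py
python3 - <<'E'
from h import *
S=cam("side")
crop(S,(320,100,480,340),3,"pics/s3.png")
E
```

```text
5.97 pos [549.6  37.  220.9] xang 0.176 y [-1.e-04  2.e-04 -1.e+00] F [-1.93  0.04  5.98] M [0.03 0.52 0.07] op 35.2
[-0.54  0.5   0.45  2.05 -0.35  0.66  0.31]
```

View pics/s3.png

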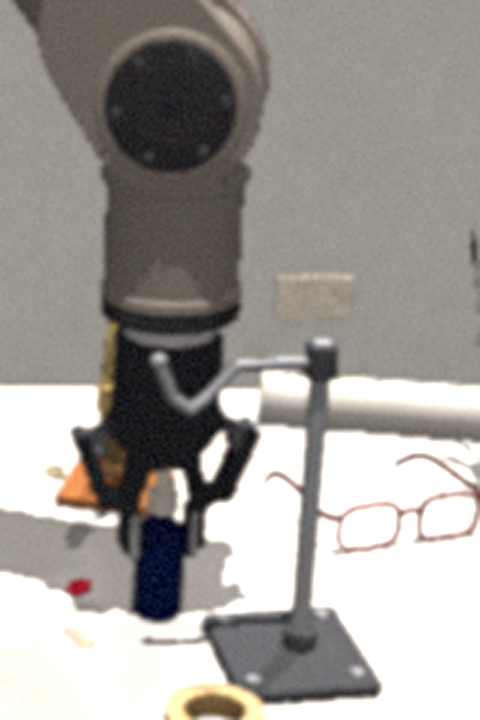

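>>> {"method": "step_arm", "body": {"moves": [0,0,0,0,0,10,20,0,0,0,0,0,20,20,0,0,0,0,0,30,20,0,0,0,0,0,40,20,0,0,0,0,0,40,20,0,0,0,0,0,40,20,0,0,0,0,0,40,20,0,0,0,0,0,40,20,0,0,0,0,0,20,20,0,0,0,0,0,0,20]}}

```text
t: 7.28
position: [0.5496, 0.0366, 0.5023]
tcp_rot: [[0.985, 0.002, -0.175], [0.175, 0.001, 0.985], [0.003, -1.0, 0.001]]
ft_force: [0.2, -0.8, -2.0]
opening: 0.0351
```

```bash
python3 st.py
python3 - <<'E'
from m import *
S=cam("side");T=cam("top")
crop(S,(300,0,480,240),3,"pics/s4.png")
im=cv2.imread("pics/top0.png");T["img"]=im[...,::-1]
def tr(cx,cy,a):
    o=[]
    R=np.array([[np.cos(a),-np.sin(a)],[np.sin(a),np.cos(a)]])
    for z,h in((0,.065),(.022,.065),(.022,.059),(.006,.059)):
        q=np.array([[x*h,y*h] for t in np.linspace(-1,1,15) for x,y in((t,1),(t,-1),(1,t),(-1,t))])@R.T+[cx,cy]
        o.append(np.c_[q,0*q[:,0]+z])
    return np.vstack(o)
t=tr(.546,-.322,.068)
crop(T,(425,160,510,250),7,"pics/t_tray.png",proj(T,t))
S["img"]=cv2.imread("pics/side0.png")[...,::-1]
crop(S,(330,365,440,455),7,"pics/s_tray.png",proj(S,t))
E
```

```text
7.28 pos [549.6  36.6 502.3] xang 0.1757 y [ 0.0025  0.0012 -1.    ] F [ 0.15 -0.76 -2.  ] M [ 0.03  0.04 -0.03] op 35.1
[-0.71  0.15  0.6   1.79 -0.09  1.22  0.09]
```

View pics/s4.png

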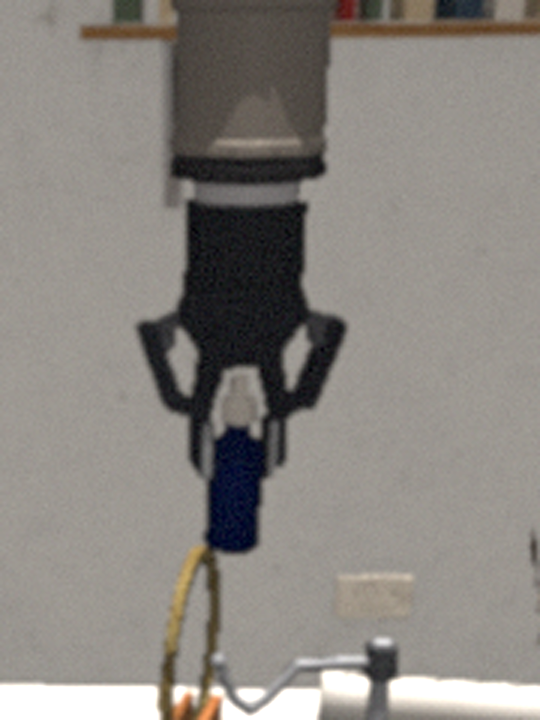

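View pics/t_tray.png

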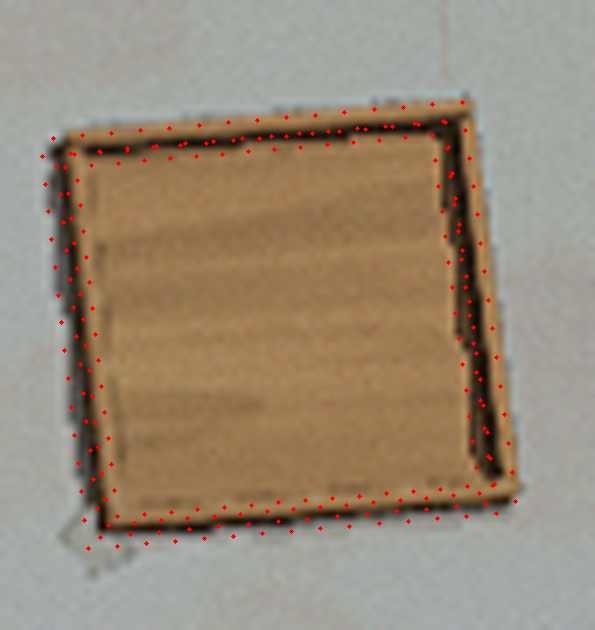

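View pics/s_tray.png

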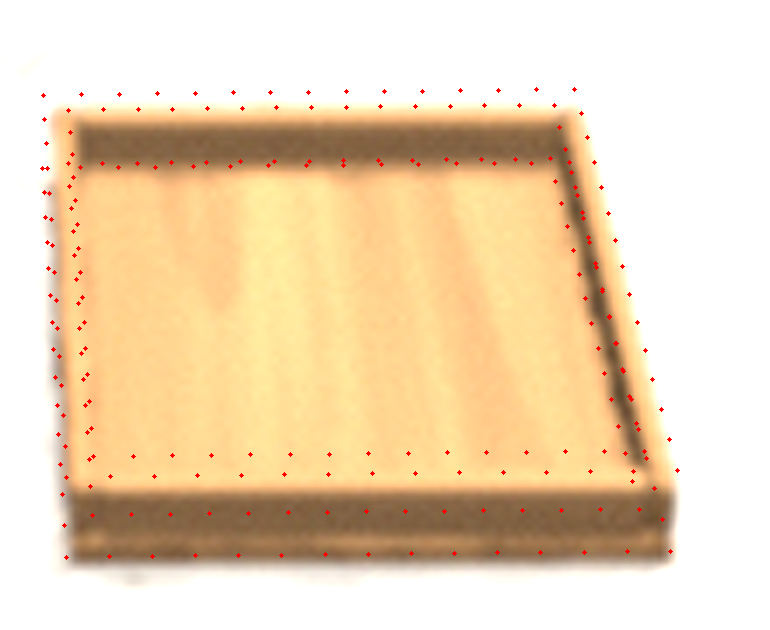

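>>> {"method": "step_arm", "body": {"moves": [0,0,0,0,-15,0,20,0,0,0,0,-30,0,20,0,0,0,0,-45,0,20,0,0,0,0,-45,0,20,0,0,0,0,-45,0,20,0,0,0,0,-45,0,20,0,0,0,-1,-45,0,20,0,0,0,-1,-45,0,20,0,0,0,-1,-30,0,20,0,0,0,0,-15,0,20,0,0,0,0,0,-20,20,0,0,0,0,0,-40,20,0,0,0,0,0,-40,20,0,0,0,0,0,-40,20,0,0,0,0,0,-40,20,0,0,0,0,0,-30,20,0,0,0,0,0,-25,20,0,0,0,0,0,-15,20,0,0,0,0,0,0,20]}}

```text
t: 9.75
position: [0.5464, -0.322, 0.2495]
tcp_rot: [[0.984, -0.002, -0.176], [0.176, 0.001, 0.984], [-0.002, -1.0, 0.001]]
ft_force: [0.4, -1.6, -0.1]
opening: 0.0357
```

```bash
python3 st.py
python3 - <<'E'
from m import *
S=cam("side");T=cam("top")
crop(S,(280,180,500,460),2.5,"pics/s5.png") if 0 else crop(S,(280,220,480,460),3,"pics/s5.png")
E
```

```text
9.75 pos [ 546.4 -322.   249.5] xang 0.1767 y [-1.9e-03  9.0e-04 -1.0e+00] F [ 0.44 -1.63 -0.13] M [ 0.04  0.01 -0.08] op 35.7
[-0.01  0.61  0.61  1.85 -0.46  0.83  1.01]
```

View pics/s5.png

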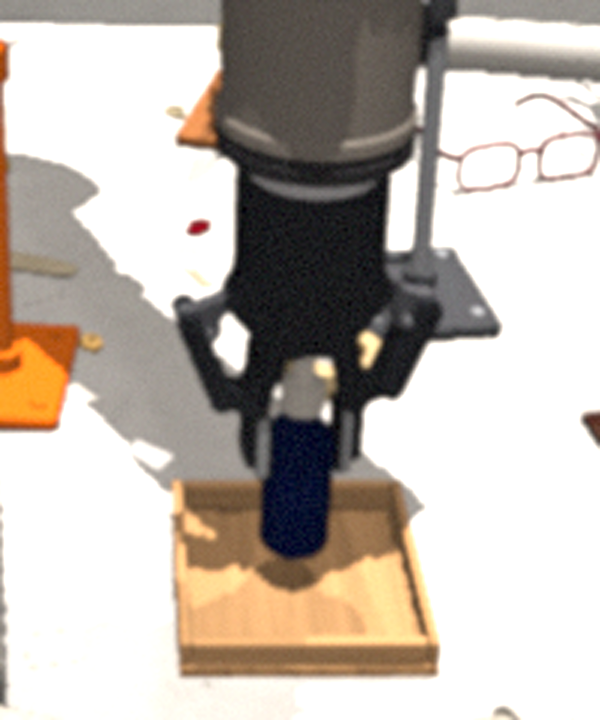

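>>> {"method": "step_arm", "body": {"moves": [0,0,0,0,-2,-10,20,0,0,0,0,0,-6,20,0,0,0,0,0,-3,20,0,0,0,0,0,0,20,0,0,0,0,0,0,20]}}

```text
t: 10.48
position: [0.5466, -0.3251, 0.2319]
tcp_rot: [[0.985, 0.0, -0.175], [0.175, -0.0, 0.985], [0.0, -1.0, -0.0]]
ft_force: [0.5, 1.2, 0.0]
opening: 0.0352
```

>>> {"method": "step_arm", "body": {"moves": [0,0,0,0,0,-1,20,0,0,0,0,0,-1,20,0,0,0,0,0,0,20]}}

```text
t: 10.85
position: [0.5466, -0.325, 0.2296]
tcp_rot: [[0.985, -0.0, -0.175], [0.175, 0.0, 0.985], [-0.0, -1.0, 0.0]]
ft_force: [0.6, 0.3, -1.4]
opening: 0.0353
```

>>> {"method": "step_arm", "body": {"moves": [0,0,0,0,0,-1,20,0,0,0,0,0,-1,20,0,0,0,0,0,0,20]}}

```text
t: 11.22
position: [0.5466, -0.325, 0.2276]
tcp_rot: [[0.985, -0.0, -0.175], [0.175, 0.0, 0.985], [-0.0, -1.0, 0.0]]
ft_force: [0.9, 0.1, -0.6]
opening: 0.0352
```

```bash
python3 st.py
```

```text
11.22 pos [ 546.6 -325.   227.6] xang 0.1759 y [-2.e-04  1.e-04 -1.e+00] F [ 0.88  0.05 -0.57] M [-0.01 -0.    0.02] op 35.2
[ 0.01  0.64  0.59  1.85 -0.49  0.79  1.03]
```

>>> {"method": "step_arm", "body": {"moves": [0,0,0,0,0,-1,20,0,0,0,0,0,0,20]}}

```text
t: 11.48
position: [0.5467, -0.3252, 0.227]
tcp_rot: [[0.985, 0.0, -0.175], [0.175, -0.0, 0.985], [0.0, -1.0, -0.0]]
ft_force: [-1.2, 0.7, 5.4]
opening: 0.0351
```

>>> {"method": "step_arm", "body": {"moves": [0,0,0,0,0,-0.7,20,0,0,0,0,0,0,20]}}

```text
t: 11.72
position: [0.5467, -0.3254, 0.2269]
tcp_rot: [[0.985, 0.001, -0.175], [0.175, -0.0, 0.985], [0.001, -1.0, -0.0]]
ft_force: [-4.0, 1.9, 15.7]
opening: 0.0355
```

>>> {"method": "step_arm", "body": {"moves": [0,0,0,0,0,1,20,0,0,0,0,0,0,35,0,0,0,0,0,0,50,0,0,0,0,0,0,70,0,0,0,0,0,0,100,0,0,0,0,0,0,100,0,0,0,0,0,0,100,0,0,0,0,0,10,100,0,0,0,0,0,20,100,0,0,0,0,0,40,100,0,0,0,0,0,50,100,0,0,0,0,0,50,100,0,0,0,0,0,50,100,0,0,0,0,0,50,100,0,0,0,0,0,0,100]}}

```text
t: 13.6
position: [0.5462, -0.326, 0.5023]
tcp_rot: [[0.985, 0.007, -0.174], [0.174, -0.002, 0.985], [0.006, -1.0, -0.003]]
ft_force: [-0.2, -0.2, -1.3]
opening: 0.0852
```

```bash
python3 st.py
python3 - <<'E'
from m import *
S=cam("side");T=cam("top")
crop(S,(280,220,480,460),3,"pics/s6.png")
E
```

```text
13.6 pos [ 546.2 -326.   502.3] xang 0.1753 y [ 0.0066 -0.0022 -1.    ] F [-0.19 -0.21 -1.3 ] M [ 0.02  0.02 -0.04] op 85.2
[-0.14  0.36  0.77  1.61 -0.26  1.27  0.85]
```

View pics/s6.png

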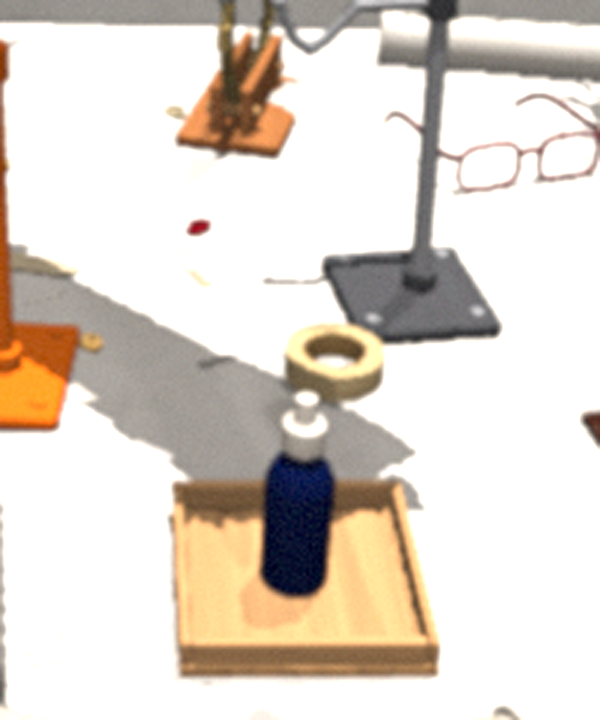

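>>> {"method": "step_arm", "body": {"moves": [0,0,0,0,20,0,100,0,0,-0.04,0,40,0,100,0,0,-0.04,0,46,0,100,0,0,-0.04,0,46,0,100,0,0,-0.04,0,46,0,100,0,0,-0.04,0,46,0,100,0,0,-0.04,0,46,0,100,0,0,-0.04,0,46,0,100,0,0,-0.04,0,46,0,100,0,0,-0.04,0,46,0,100,0,0,-0.04,0,46,0,100,0,0,-0.014,0,46,0,100,0,0,0,0,46,-20,100,0,0,0,0,46,-20,100,0,0,0,0,30,-20,100,0,0,0,0,15,-20,100,0,0,0,0,0,0,100,0,0,0,0,0,0,100]}}

```text
t: 15.95
position: [0.5472, 0.3304, 0.4176]
tcp_rot: [[0.971, 0.0, 0.238], [-0.238, -0.0, 0.971], [0.0, -1.0, -0.0]]
ft_force: [0.1, -0.6, 1.1]
opening: 0.0852
```

```bash
python3 st.py
python3 - <<'E'
from m import *
S=cam("side");T=cam("top")
cv2.imwrite("pics/top7.png",T["img"][...,::-1]);
crop(S,(320,90,450,290),3,"pics/s7.png")
E
```

```text
15.95 pos [547.2 330.4 417.6] xang -0.2399 y [ 5.e-04 -2.e-04 -1.e+00] F [ 0.07 -0.56  1.05] M [-0.04 -0.04  0.  ] op 85.2
[-1.06  0.39  0.55  1.7  -0.22  1.11 -0.68]
```

View pics/s7.png

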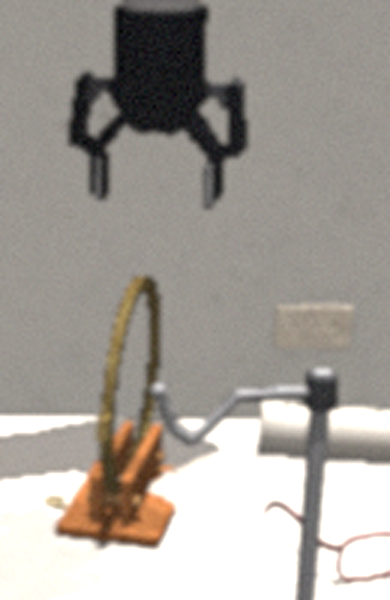

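View pics/top7.png

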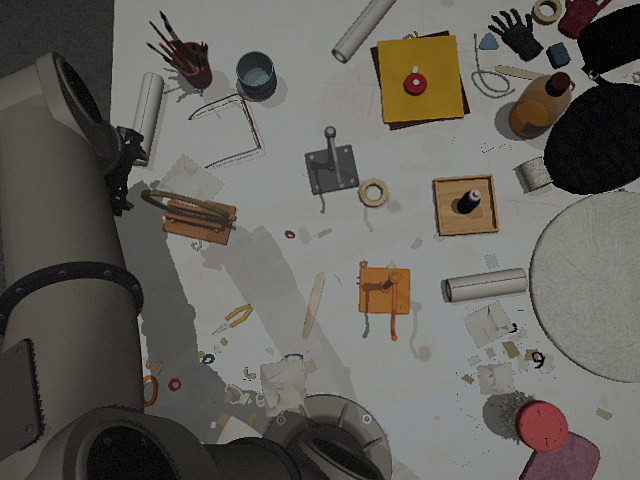

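>>> {"method": "step_arm", "body": {"moves": [0,0,0,-2,1,-15,100,0,0,0,0,0,-25,100,0,0,0,0,0,-20,100,0,0,0,0,0,-12,100,0,0,0,0,0,-8,100,0,0,0,0,0,0,100,0,0,0,0,0,0,100]}}

```text
t: 16.92
position: [0.5448, 0.333, 0.3376]
tcp_rot: [[0.972, 0.001, 0.236], [-0.236, 0.001, 0.972], [0.0, -1.0, 0.001]]
ft_force: [0.8, 0.8, 0.8]
opening: 0.0851
```

```bash
python3 st.py
python3 - <<'E'
from m import *
S=cam("side");T=cam("top")
crop(T,(110,110,260,250),5,"pics/t8.png")
crop(S,(320,110,430,280),5,"pics/s8.png") if 0 else crop(S,(320,130,430,280),4,"pics/s8.png")
E
```

```text
16.93 pos [544.8 333.  337.6] xang -0.2381 y [ 6.e-04  5.e-04 -1.e+00] F [0.85 0.83 0.75] M [-0.01 -0.03 -0.  ] op 85.1
[-1.03  0.47  0.51  1.78 -0.28  0.96 -0.65]
```

View pics/s8.png

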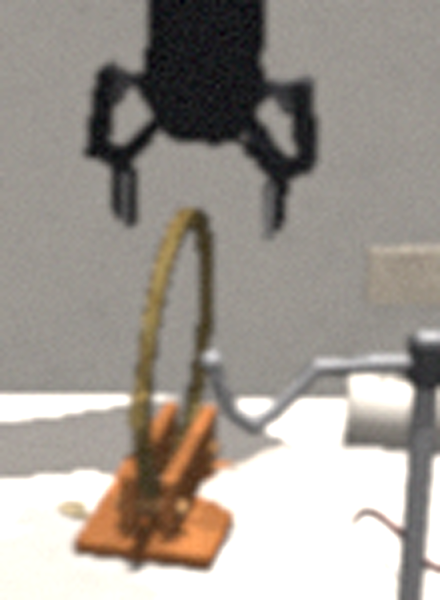

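View pics/t8.png

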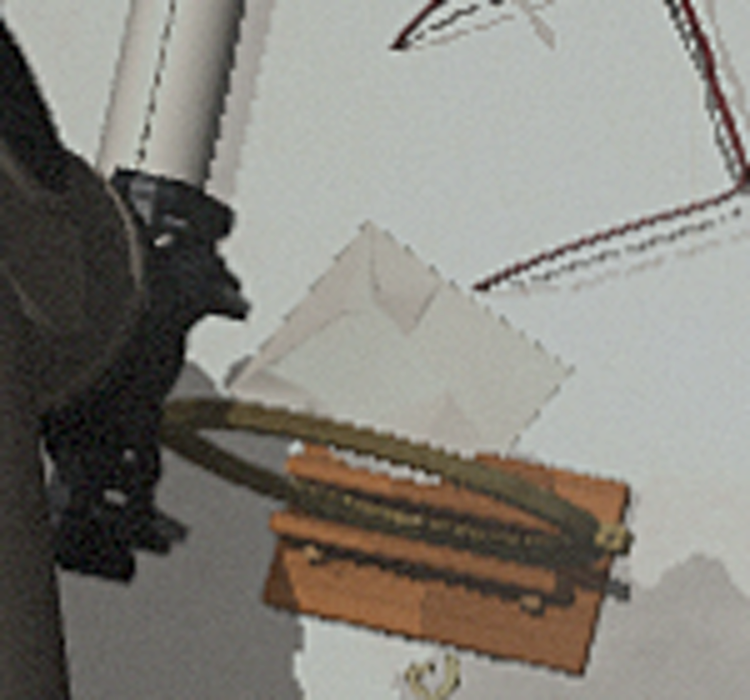

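>>> {"method": "step_arm", "body": {"moves": [0,0,0,0,-1,0,50,0,0,0,0,0,0,25,0,0,0,0,0,0,12,0,0,0,0,0,0,0,0,0,0,0,0,0,0,0,0,0,0,0,0,0,0,0,0,0,0,0,0], "grip_force": 70}}

```text
t: 17.9
position: [0.5446, 0.3321, 0.337]
tcp_rot: [[0.972, -0.0, 0.236], [-0.236, 0.0, 0.972], [-0.0, -1.0, 0.0]]
ft_force: [-0.4, -0.4, 2.0]
opening: 0.0081
```

```bash
python3 st.py
python3 - <<'E'
from m import *
S=cam("side");T=cam("top")
crop(S,(320,130,430,280),4,"pics/s9.png")
E
```

```text
17.9 pos [544.6 332.1 337. ] xang -0.238 y [-0.e+00  2.e-04 -1.e+00] F [-0.44 -0.4   1.96] M [ 0.05  0.01 -0.07] op 8.1
[-1.03  0.47  0.51  1.78 -0.28  0.96 -0.64]
```

View pics/s9.png

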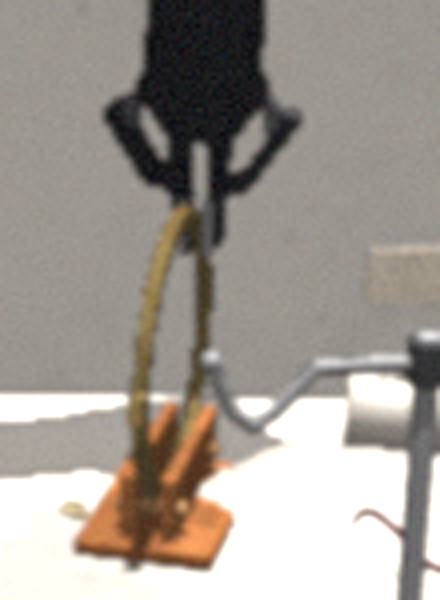

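>>> {"method": "step_arm", "body": {"moves": [0,0,0,0,0,5,0,0,0,0,0,0,10,0,0,0,0,0,0,20,0,0,0,0,0,0,25,0,0,0,0,0,0,25,0,0,0,0,0,0,15,0,0,0,0,0,0,0,0,0,0,0,0,0,0,0]}}

```text
t: 19.0
position: [0.5444, 0.332, 0.4363]
tcp_rot: [[0.972, -0.001, 0.236], [-0.236, -0.0, 0.972], [-0.001, -1.0, -0.001]]
ft_force: [0.1, 0.3, -1.7]
opening: 0.0084
```

```bash
python3 st.py
cat > ringfit.py <<'E'
from m import *
from scipy.optimize import minimize
def ring(c,yaw,R,dx,roll=0):
    t=np.linspace(0,2*np.pi,200); d=np.array([-np.sin(yaw),np.cos(yaw),0]); n=np.array([np.cos(yaw),np.sin(yaw),0])
    n2=n*np.cos(roll)+np.array([0,0,1])*np.sin(roll); u=np.array([0,0,1])*np.cos(roll)-n*np.sin(roll)
    return c+R*(np.cos(t)[:,None]*d+np.sin(t)[:,None]*u)+dx*n2
def render(r,c,yaw,roll,k=4):
    im=np.zeros((480*k,640*k),np.uint8)
    for dx in np.linspace(-.005,.005,5):
        for R in(.0885,.0905,.0925):
            p=proj(r,ring(c,yaw,R,dx,roll))
            cv2.polylines(im,[np.round((p+.5)*k).astype(np.int32)],True,255,thickness=5)
    return cv2.resize(im,(640,480),interpolation=cv2.INTER_AREA)/255.
def fit(q0,cams):
    ms={}
    for n in cams:
        r=cam(n); d=spotter.trace(n,"hoop_mid")
        if d: ms[n]=(r,d[0]["mask"].astype(float)); print(n,d[0]["conf"],d[0]["box"],d[0]["mask"].sum())
    def cost(q):
        t=0
        for n,(r,m) in ms.items():
            R=render(r,np.array(q[:3]),q[3],q[4]); t+=1-np.minimum(R,m).sum()/np.maximum(R,m).sum()
        return t
    s=np.array([q0]*6)+np.vstack([np.zeros(5),np.diag([.008,.008,.008,.08,.05])])
    o=minimize(cost,q0,method="Nelder-Mead",options=dict(initial_simplex=s,maxiter=500))
    return o.x,o.fun,ms
E
python3 - <<'E'
from ringfit import *
x,f,ms=fit(np.array([.5305,.2726,.216,-.238,0.]),["top","side"]); print(x.round(4),f)
r=ms["side"][0]; crop(r,(320,80,430,230),4,"pics/s10.png",proj(r,ring(x[:3],x[3],.0905,0,x[4]))[::5])
r=ms["top"][0]; crop(r,(110,110,260,250),5,"pics/t10.png",proj(r,ring(x[:3],x[3],.0905,0,x[4]))[::5])
im=cv2.imread("pics/top0.png")
# orange stand
print("orange", [atz(r,p,.012).round(3) for p in [(359,269),(409,269),(409,313)]])
E
```

```text
19.0 pos [544.4 332.  436.3] xang -0.2378 y [-8.e-04 -5.e-04 -1.e+00] F [ 0.12  0.34 -1.66] M [ 0.05 -0.01  0.04] op 8.4
[-1.07  0.38  0.55  1.68 -0.21  1.15 -0.69]
top 0.59 [128.3, 179.2, 227.8, 216.6] 1085
side 0.72 [357.0, 141.7, 373.8, 217.7] 632
[ 0.5309  0.2708  0.2137 -0.2249  0.0074] 0.6525543083553265
orange [array([ 0.408, -0.084,  0.012]), array([ 0.406, -0.195,  0.012]), array([ 0.31 , -0.191,  0.012])]
```

View pics/s10.png

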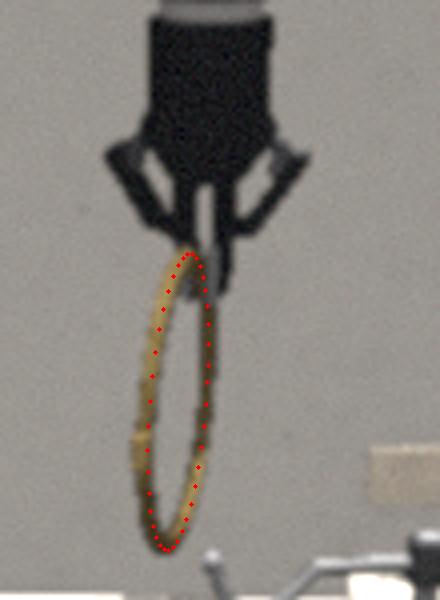

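View pics/t10.png

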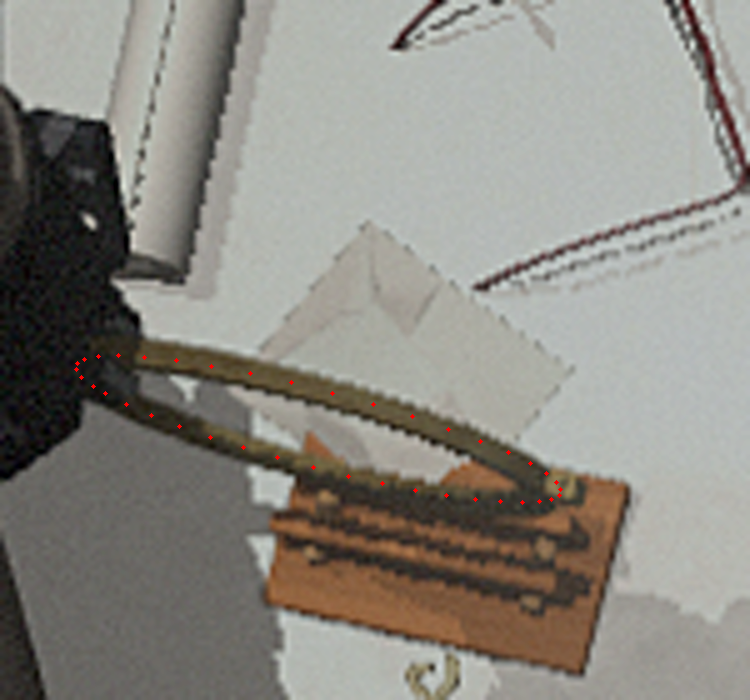

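>>> {"method": "step_arm", "body": {"moves": [0,0,0.069,-17,-3,0,0,0,0,0.069,-17,-3,0,0,0,0,0.069,-17,-3,0,0,0,0,0.069,-17,-3,0,0,0,0,0.069,-17,-3,0,0,0,0,0.069,-18,-3,0,0,0,0,0,3,-17,0,0,0,0,0,6,-34,0,0,0,0,0,6,-34,0,0,0,0,0,6,-34,0,0,0,0,0,6,-34,0,0,0,0,0,6,-34,0,0,0,0,0,6,-34,0,0,0,0,0,6,-34,-10,0,0,0,0,6,-34,-10,0,0,0,0,3,-17,-10,0,0,0,0,0,0,0,0,0,0,0,0,0,0,0]}}

```text
t: 21.45
position: [0.4956, 0.0083, 0.4073]
tcp_rot: [[0.985, 0.0, -0.175], [0.175, 0.0, 0.985], [0.0, -1.0, 0.0]]
ft_force: [0.5, 0.1, -1.7]
opening: 0.0084
```

```bash
python3 st.py
python3 - <<'E'
from ringfit import *
S=cam("side");T=cam("top")
crop(S,(290,60,450,260),3,"pics/s11.png"); cv2.imwrite("pics/top11.png",T["img"][...,::-1])
E
```

```text
21.45 pos [495.6   8.3 407.3] xang 0.1762 y [ 1.e-04  2.e-04 -1.e+00] F [ 0.5   0.13 -1.73] M [0.06 0.   0.01] op 8.4
[-0.77  0.14  0.7   2.03 -0.11  1.01  0.15]
```

View pics/s11.png

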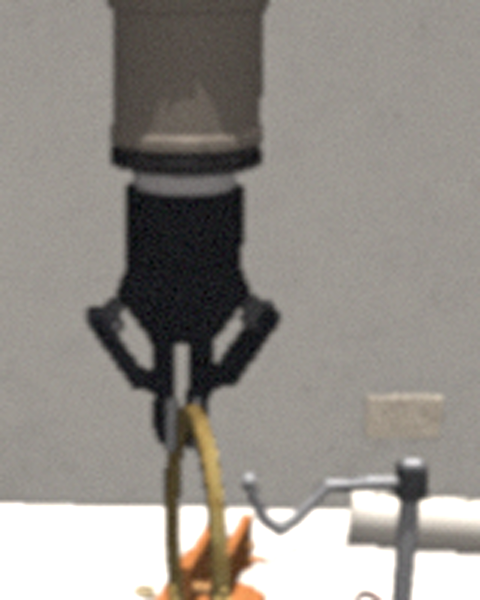

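View pics/top11.png

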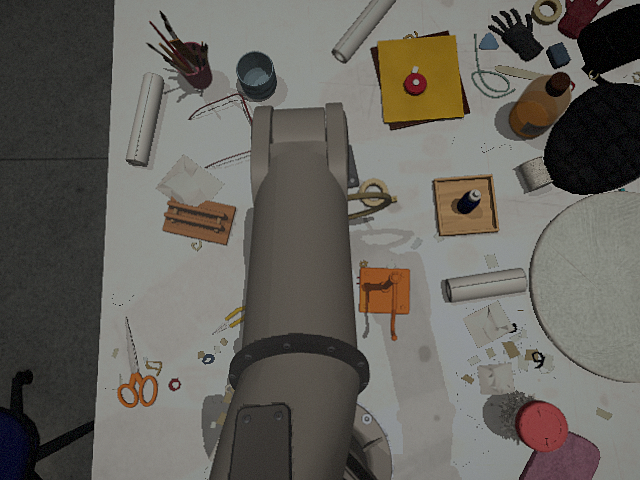

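>>> {"method": "step_arm", "body": {"moves": [0,0,0,8,1.5,0,0,0,0,0,13,2,0,0,0,0,0,13,2.5,0,0,0,0,0,12,2,0,0,0,0,0,8,1.5,0,0,0,0,0,0,0,0,0,0,0,0,0,0,0,0]}}

```text
t: 22.42
position: [0.5494, 0.0173, 0.4069]
tcp_rot: [[0.985, -0.0, -0.175], [0.175, -0.0, 0.985], [-0.0, -1.0, 0.0]]
ft_force: [-0.3, 0.3, -1.2]
opening: 0.0081
```

```bash
python3 st.py
python3 - <<'E'
from ringfit import *
x,f,ms=fit(np.array([.5605,-.042,.186,.176,0.]),["side"]); print(x.round(4),f)
r=ms["side"][0]
sd=np.array([.5605,-.042,.2])
crop(r,(330,100,450,280),4,"pics/s12.png",np.vstack([proj(r,ring(np.array([.5605,-.042,.186]),.176,.0905,0))[::5],proj(r,sd)]))
crop(r,(330,100,450,280),4,"pics/s12b.png")
E
```

```text
22.43 pos [549.4  17.3 406.9] xang 0.1756 y [-4.e-04 -0.e+00 -1.e+00] F [-0.26  0.32 -1.23] M [ 0.05  0.   -0.  ] op 8.1
[-0.72  0.26  0.69  1.92 -0.19  1.03  0.22]
side 0.56 [373.2, 192.6, 399.3, 288.5] 1239
[ 0.5605 -0.0319  0.1806  0.1587 -0.0037] 0.18362117687976853
```

View pics/s12.png

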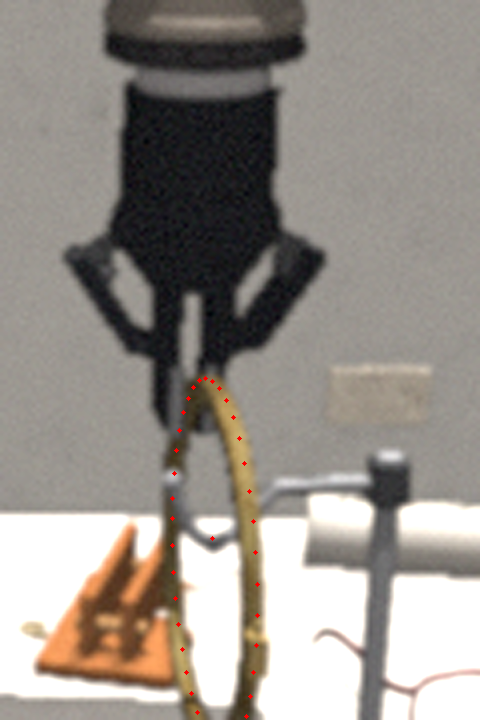

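View pics/s12b.png

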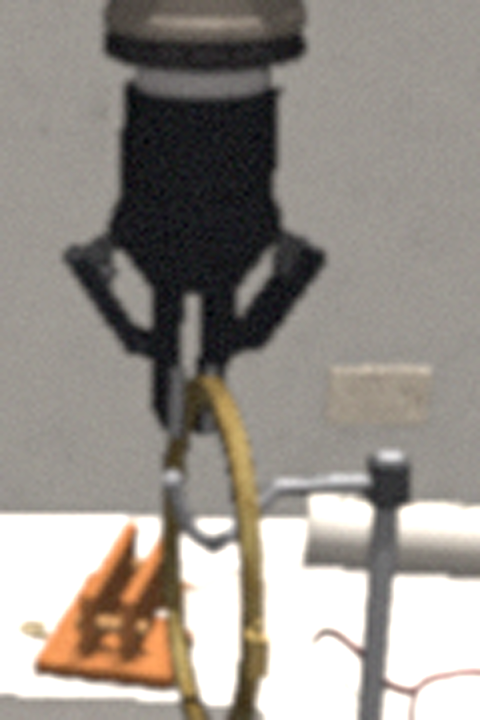

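>>> {"method": "step_arm", "body": {"moves": [0,0,0,0,0,-10,0,0,0,0,0,0,-20,0,0,0,0,0,0,-15,0,0,0,0,0,0,-8,0,0,0,0,0,0,-5,0,0,0,0,0,0,0,0,0,0,0,0,0,0,0]}}

```text
t: 23.4
position: [0.5498, 0.0175, 0.3494]
tcp_rot: [[0.985, 0.001, -0.175], [0.175, 0.0, 0.985], [0.001, -1.0, 0.0]]
ft_force: [-0.0, 0.1, -1.0]
opening: 0.0085
```

```bash
python3 st.py
python3 - <<'E'
from ringfit import *
r=cam("side")
crop(r,(330,160,450,310),5,"pics/s13.png") if 0 else crop(r,(340,170,440,290),5,"pics/s13.png")
E
```

```text
23.4 pos [549.8  17.5 349.4] xang 0.1758 y [ 6.e-04  2.e-04 -1.e+00] F [-0.02  0.09 -0.98] M [ 0.08 -0.03 -0.01] op 8.5
[-0.69  0.33  0.66  1.97 -0.25  0.92  0.28]
```

View pics/s13.png

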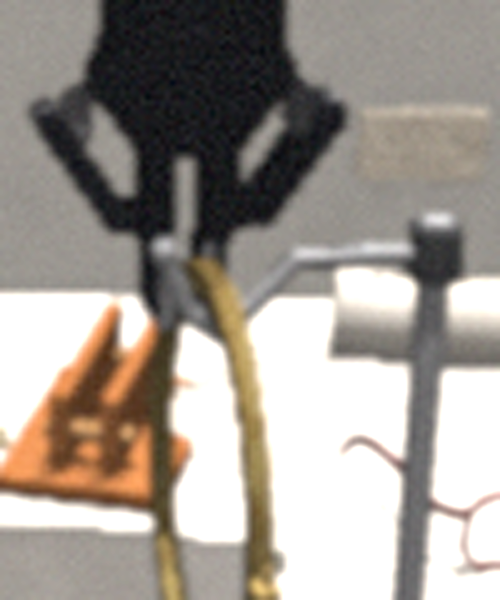

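>>> {"method": "step_arm", "body": {"moves": [0,0,0,0,0,-5,0,0,0,0,0,0,-5,0,0,0,0,0,0,-2,0,0,0,0,0,0,0,0]}}

```text
t: 23.95
position: [0.5498, 0.0175, 0.337]
tcp_rot: [[0.985, 0.0, -0.175], [0.175, -0.0, 0.985], [0.0, -1.0, -0.0]]
ft_force: [0.9, 1.0, 1.6]
opening: 0.0085
```

>>> {"method": "step_arm", "body": {"moves": [0,0,0,0,0,-2,0,0,0,0,0,0,0,0]}}

```text
t: 24.2
position: [0.5498, 0.0175, 0.3351]
tcp_rot: [[0.985, 0.0, -0.175], [0.175, 0.0, 0.985], [0.0, -1.0, -0.0]]
ft_force: [2.0, 0.1, 3.8]
opening: 0.0082
```

```bash
python3 st.py
```

```text
24.2 pos [549.8  17.5 335.1] xang 0.1761 y [ 5.e-04  0.e+00 -1.e+00] F [1.99 0.06 3.8 ] M [-0.24 -0.38  0.11] op 8.2
[-0.67  0.35  0.65  1.98 -0.27  0.89  0.29]
```

>>> {"method": "step_arm", "body": {"moves": [0,0,0,1.5,0.3,0,0,0,0,0,0,0,0,0]}}

```text
t: 24.45
position: [0.5512, 0.0179, 0.335]
tcp_rot: [[0.985, 0.0, -0.175], [0.175, 0.0, 0.985], [0.0, -1.0, 0.0]]
ft_force: [2.5, 1.1, 2.4]
opening: 0.0086
```

```bash
python3 st.py
python3 - <<'E'
from ringfit import *
r=cam("side")
crop(r,(340,170,440,290),5,"pics/s14.png")
E
```

```text
24.45 pos [551.2  17.9 335. ] xang 0.176 y [ 1.e-04  1.e-04 -1.e+00] F [2.49 1.08 2.38] M [-0.05 -0.31  0.07] op 8.6
[-0.67  0.35  0.65  1.98 -0.27  0.89  0.29]
```

View pics/s14.png

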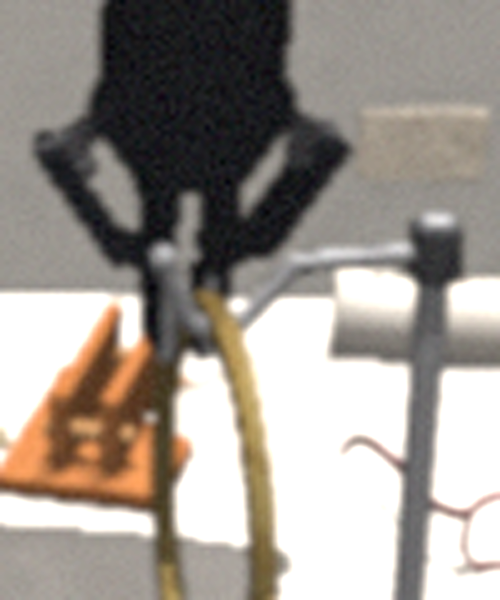

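>>> {"method": "step_arm", "body": {"moves": [0,0,0,2,0.3,0,0,0,0,0,0,0,0,0,0,0,0,0,0,-1,0,0,0,0,0,0,0,0]}}

```text
t: 25.0
position: [0.553, 0.018, 0.3339]
tcp_rot: [[0.985, -0.0, -0.175], [0.175, -0.0, 0.985], [-0.0, -1.0, -0.0]]
ft_force: [-0.9, 0.2, 1.9]
opening: 0.008
```

```bash
python3 st.py; python3 st.py
```

```text
25.0 pos [553.   18.  333.9] xang 0.1759 y [-3.e-04 -0.e+00 -1.e+00] F [-0.88  0.25  1.91] M [-0.19  0.27 -0.02] op 8.0
[-0.67  0.36  0.65  1.98 -0.28  0.89  0.3 ]
25.0 pos [553.   18.  333.9] xang 0.1759 y [-3.e-04 -0.e+00 -1.e+00] F [-0.88  0.25  1.91] M [-0.19  0.27 -0.02] op 8.0
[-0.67  0.36  0.65  1.98 -0.28  0.89  0.3 ]
```

>>> {"method": "step_arm", "body": {"moves": [0,0,0,0,0,-1,0,0,0,0,0,0,-1,0,0,0,0,0,0,0,0,0,0,0,0,0,0,0]}}

```text
t: 25.5
position: [0.5532, 0.0181, 0.3321]
tcp_rot: [[0.985, 0.0, -0.175], [0.175, 0.0, 0.985], [0.0, -1.0, -0.0]]
ft_force: [-0.1, -0.2, 4.8]
opening: 0.0082
```

>>> {"method": "step_arm", "body": {"moves": [0,0,0,0,0,-1,0,0,0,0,0,0,-0.5,0,0,0,0,0,0,0,0,0,0,0,0,0,0,0]}}

```text
t: 26.0
position: [0.5534, 0.0182, 0.3307]
tcp_rot: [[0.985, 0.001, -0.175], [0.175, 0.0, 0.985], [0.001, -1.0, -0.0]]
ft_force: [-0.2, 1.2, 6.0]
opening: 0.0079
```

```bash
python3 st.py
python3 - <<'E'
from ringfit import *
r=cam("side")
crop(r,(340,170,440,310),4,"pics/s15.png")
E
```

```text
26.0 pos [553.4  18.2 330.7] xang 0.1762 y [ 7.e-04  1.e-04 -1.e+00] F [-0.18  1.2   6.04] M [-0.35 -0.14  0.02] op 7.9
[-0.67  0.36  0.64  1.98 -0.28  0.88  0.3 ]
```

View pics/s15.png

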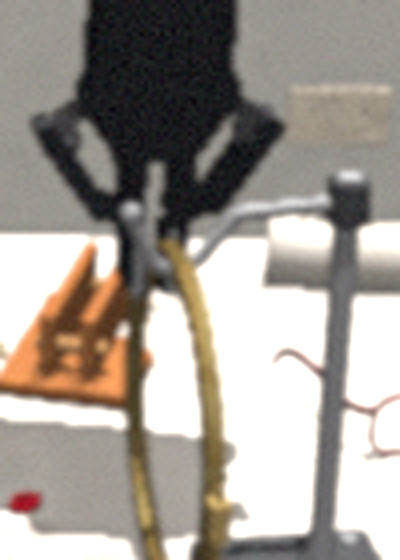

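>>> {"method": "step_arm", "body": {"moves": [0,0,0,0,0,1,0,0,0,0,0,0,1.5,0,0,0,0,0,0,1.5,0,0,0,0,0,0,0,0,0,0,0,0,0,0,0]}}

```text
t: 26.68
position: [0.553, 0.0181, 0.3344]
tcp_rot: [[0.985, -0.0, -0.175], [0.175, -0.0, 0.985], [-0.0, -1.0, 0.0]]
ft_force: [-0.7, -0.7, 2.7]
opening: 0.0081
```

```bash
python3 st.py
```

```text
26.68 pos [553.   18.1 334.4] xang 0.1759 y [-3.e-04 -0.e+00 -1.e+00] F [-0.71 -0.75  2.68] M [-0.21  0.16 -0.06] op 8.1
[-0.67  0.36  0.65  1.98 -0.28  0.89  0.3 ]
```

>>> {"method": "step_arm", "body": {"moves": [0,0,0,0,0,1,0,0,0,0,0,0,0,0,0,0,0,0,0,0,0]}}

```text
t: 27.05
position: [0.5531, 0.0181, 0.3354]
tcp_rot: [[0.985, -0.0, -0.175], [0.175, 0.0, 0.985], [-0.0, -1.0, 0.0]]
ft_force: [-1.3, 0.3, 1.7]
opening: 0.0082
```

```bash
python3 st.py
```

```text
27.05 pos [553.1  18.1 335.4] xang 0.1759 y [-3.e-04  1.e-04 -1.e+00] F [-1.31  0.31  1.69] M [-0.13  0.36 -0.16] op 8.2
[-0.67  0.36  0.65  1.98 -0.27  0.89  0.29]
```

>>> {"method": "step_arm", "body": {"moves": [0,0,0,-0.8,0,0.8,0,0,0,0,0,0,0,0,0,0,0,0,0,0,0]}}

```text
t: 27.42
position: [0.5524, 0.0181, 0.3363]
tcp_rot: [[0.985, 0.0, -0.175], [0.175, 0.0, 0.985], [0.0, -1.0, -0.0]]
ft_force: [-0.5, -1.3, 0.4]
opening: 0.008
```

```bash
python3 st.py
```

```text
27.43 pos [552.4  18.1 336.3] xang 0.176 y [ 1.e-04  0.e+00 -1.e+00] F [-0.53 -1.27  0.41] M [-0.17  0.1  -0.1 ] op 8.0
[-0.67  0.35  0.65  1.98 -0.27  0.89  0.29]
```

>>> {"method": "step_arm", "body": {"moves": [0,0,0,0,0,0,6,0,0,0,0,0,0,12,0,0,0,0,0,0,16,0,0,0,0,0,0,20,0,0,0,0,0,0,25,0,0,0,0,0,0,30,0,0,0,0,0,0,40,0,0,0,0,0,0,40,0,0,0,0,0,0,40], "grip_force": 20}}

```text
t: 28.55
position: [0.5523, 0.0181, 0.3363]
tcp_rot: [[0.985, -0.0, -0.175], [0.175, 0.0, 0.985], [-0.0, -1.0, 0.0]]
ft_force: [0.2, -0.6, 0.8]
opening: 0.0342
```

```bash
python3 st.py
python3 - <<'E'
from ringfit import *
r=cam("side")
crop(r,(330,150,460,330),4,"pics/s16.png")
E
```

```text
28.55 pos [552.3  18.1 336.3] xang 0.176 y [-1.e-04  0.e+00 -1.e+00] F [ 0.19 -0.59  0.77] M [-0.    0.05 -0.02] op 34.2
[-0.67  0.35  0.65  1.98 -0.27  0.89  0.29]
```

View pics/s16.png

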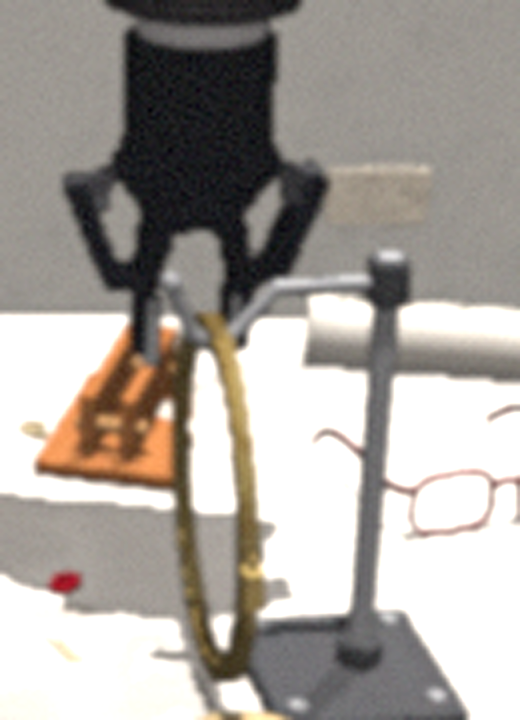

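>>> {"method": "step_arm", "body": {"moves": [0,0,0,0,0,0,60,0,0,0,0,0,0,60,0,0,0,0,0,10,60,0,0,0,0,0,20,60,0,0,0,0,0,30,60,0,0,0,0,0,40,60,0,0,0,0,0,40,60,0,0,0,0,0,20,60,0,0,0,-20,20,0,60,0,0,0,-30,40,0,60,0,0,0,-30,45,0,60,0,0,0,-20,45,0,60,0,0,0,0,45,0,60,0,0,0,0,20,0,60,0,0,0,0,0,0,60,0,0,0,0,0,0,60]}}

```text
t: 30.6
position: [0.4527, 0.2318, 0.4965]
tcp_rot: [[0.985, 0.0, -0.173], [0.173, -0.0, 0.985], [-0.0, -1.0, -0.0]]
ft_force: [0.6, -1.2, 0.6]
opening: 0.0517
```

```bash
python3 st.py
python3 - <<'E'
from ringfit import *
r=cam("side");t=cam("top")
crop(r,(300,180,480,460),2.1,"pics/s17.png") if 0 else cv2.imwrite("pics/s17.png",cv2.resize(r["img"][180:460,280:500,::-1],None,fx=2.1,fy=2.1,interpolation=2))
cv2.imwrite("pics/t17.png",t["img"][...,::-1])
x,f,ms=fit(np.array([.5605,-.042,.114,.176,0.]),["side","top"]); print(x.round(4),f)
E
```

```text
30.6 pos [452.7 231.8 496.5] xang 0.1742 y [ 0.e+00 -2.e-04 -1.e+00] F [ 0.62 -1.21  0.59] M [-0.03 -0.    0.03] op 51.7
[-1.08  0.07  0.52  1.88 -0.03  1.21 -0.38]
side 0.67 [371.9, 227.1, 396.4, 318.7] 1254
top 0.73 [291.0, 173.7, 387.2, 206.3] 1146
[ 0.5641 -0.0434  0.1176  0.1349  0.0238] 0.342070679751733
```

View pics/s17.png

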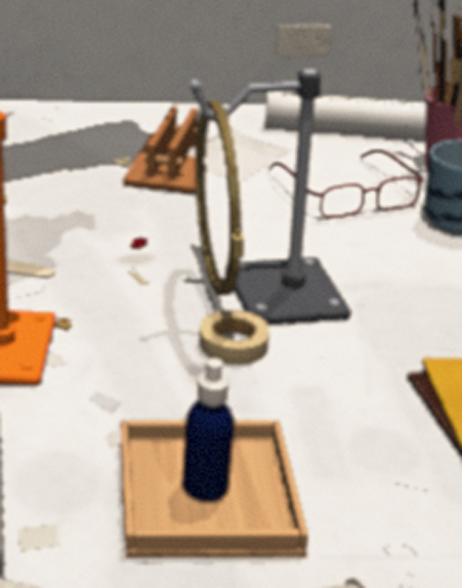

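View pics/t17.png

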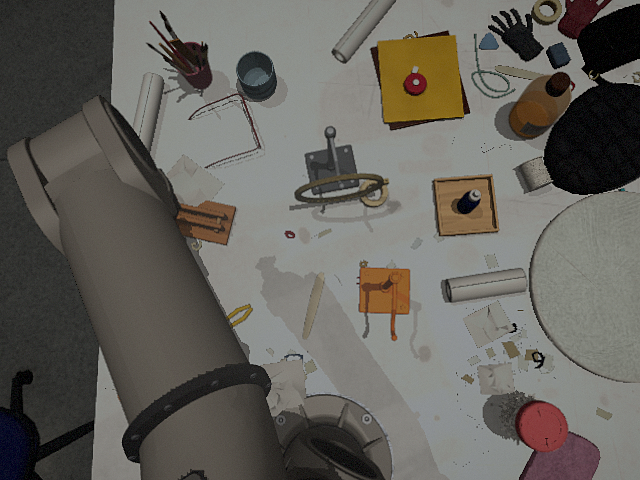

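>>> {"method": "step_arm", "body": {"moves": [0,0,0,0,0,0,60,0,0,0,0,0,0,60,0,0,0,0,0,0,60,0,0,0,0,0,0,60,0,0,0,0,0,0,60,0,0,0,0,0,0,60,0,0,0,0,0,0,60,0,0,0,0,0,0,60]}}

```text
t: 31.9
position: [0.4523, 0.2331, 0.4963]
tcp_rot: [[0.985, -0.0, -0.175], [0.175, -0.0, 0.985], [-0.0, -1.0, 0.0]]
ft_force: [1.3, -0.2, 1.3]
opening: 0.051
```

Run:
```python
from ringfit import *
r=cam("side");t=cam("top")
for n in("side","top"):
    for th in("tape_mid","bottle_mid","hoop_mid"):
        d=spotter.search_frame(n,th); print(n,th,[(round(e["conf"],2),np.round(e["box"]).tolist()) for e in d])
cv2.imwrite("pics/s18.png",cv2.resize(r["img"][180:460,280:500,::-1],None,fx=2.1,fy=2.1,interpolation=2))
```

```text
side tape_mid []
side bottle_mid [(0.69, [368.0, 352.0, 393.0, 423.0])]
side hoop_mid [(0.77, [375.0, 227.0, 395.0, 318.0])]
top tape_mid [(0.92, [356.0, 177.0, 388.0, 208.0])]
top bottle_mid [(0.78, [461.0, 186.0, 482.0, 215.0])]
top hoop_mid []
```

View pics/s18.png

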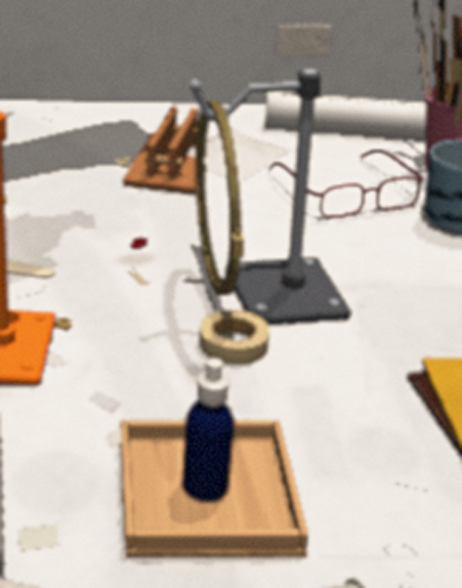

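The hoop hangs still on the grey hook, with its top at about (212, 105) in the crop. The bottle stands upright in the tray at about (208, 450), and the tape at (234, 336) is where it was. I'm handing the job in.

```bash
python3 -c "
from station import robot
print(robot.sign_off())"
```

```text
the job is handed in; nothing more can be done
None
```

The job is done and handed in at about 32 s, well inside the 70 s limit: the bottle stands in the tray and the hoop hangs on the grey hook.

- **Bottle:** I lifted it over the hook and stood it upright near the middle of the tray. While setting it down, the wrist force peaked at about 16 N before I eased off.
- **Hoop:** I took it from the rest by its upper rim and lowered it into the seat of the hook. I then tugged it down in small steps until the hook pulled back with about 6 N. Once the wrist force was near zero I let go and backed the arm away.

**Last checks:** the side picture shows the hoop hanging still and the bottle upright. The top camera finds the tape where it lay at the start, to within about 2 px. A fit to the pictures puts the centre of the hoop about 82 mm below the seat, against the stated 86 mm, which is within its accuracy.

**Checks that missed or disagreed:** in the last look the network missed the tape in the side picture and the hoop in the top picture. I confirmed both by eye, the tape in the last side picture and the hoop in the top picture taken a second earlier. My measured sideways position of the hook seat also differed by about 4 mm between the two cameras, so I centred the hoop by feel of the contact force.

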